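Short spin on the bench centrifuge

ROBOT

A 6-joint arm with a two-finger parallel gripper is mounted at the origin on the work surface. World frame = base frame: x ahead of the robot, y to its left, z up, the work surface at z = 0. Lengths are in mm, angles in rad, forces in N, time in s.
With the tool pointing down it reaches from about 350 to 775 mm from the base axis. Payload 7.3 kg.
Tool frame: the origin (TCP) lies at the very end of the fingers, on their centre line; the grasp point (between the pads) lies 19 mm behind it; x points along the fingers, z is the direction in which the jaws open and shut, and the axes are right-handed (so a half turn about x gives the same grasp; the last joint's range is limited). The gripper opens to 92 mm and grips with 3 to 60 N. Pads are 19 mm wide; open, the fingers measure 130 mm over their backs; the gripper's body (75 mm by 190 mm) begins 47 mm behind the grasp point.
Start: joints at [-1.484, 0.342, 1.524, -0, 1.275, -0.146], TCP at [121.14, -510.852, 226.741] pointing down, gripper open.
Joint ranges: [-2.53, 2.53], [-0.77, 2.02], [0.04, 2.7], [-1, 4.14], [0.28, 2.66], [-3.11, 3.11]. Speed limits (rad/s): [2.57, 2.57, 3.14, 3.14, 3.14, 3.14].

INTERFACE

Orientations are given as [roll, pitch, yaw] about the fixed x, y, z axes, in that order (R = Rz(yaw) Ry(pitch) Rx(roll)).
In Python, from plant import * gives the robot as it stands.
- The arm moves only by the shell command python3 -m creep 'ROWS'. ROWS is JSON, a list of rows, each an object of numbers: "tx", "ty", "tz": the shift along the tool's x, y, z in cm; "wx", "wy", "wz": the turn, a rotation vector about the tool's x, y, z in rad; "gripper": the closure, from -1 (fully open) to 1 (shut). A call has 1 to 8 rows; each row is the pose to reach, as a shift and turn from the pose commanded when the call began, along the tool's axes at that moment; what a row does not reach only later rows make up. A row lasts 1/12 s, in which the tool goes at most 41.7 mm and 7.16 degrees, less where a joint would pass 70% of its speed; a pose out of reach is approached as far as the arm can. A call with a gripper value outside its range is refused whole. The fingers move at their own pace and stop on an object; the grip force is fixed at half the most. Time passes only in rows, so rows that repeat a pose let the fingers close. It gives the time, the measured TCP pose, the force and the opening at its end, in the units of the state.
- get_obs(): the state, without advancing time (a new reading comes with each control period).
- capture(name): name is "scene" or "top" or "wrist"; returns a dict with "frame" (480x640x3 uint8, red, green, blue), "z_map" (480x640 float32, mm along the optical axis (not along the pixel's ray), 0 where there is no reading), "vertical_fov" (degrees; the focal length in pixels is half the picture's height over the tangent of half this angle, whatever the lens; pixels are square), "cx", "cy" (the principal point, pixels), "xyz" and "rotation" of the camera in the world. Camera axes: x right, y down, z forward; pixel columns grow to the right and rows downward; lengths in mm; the calibration is good to about 2 mm. The wrist camera is an equidistant fisheye: a pixel r from the principal point sees the ray r / f radians off the axis. A picture is of the moment at which its call begins.
- close_job(): hands the job in, once; it reports no verdict.
The state is a dict: "time": time; "joint_positions": joint angles; "dq": joint speeds; "tau": joint torques, N m; "tool_pos": TCP position; "tcp_rot": TCP orientation; "contact_force": force on the tool from outside, world axes, zero at the start; "moment": the same for the moment, N m; "grip_width": finger opening in mm.
Only numpy, scipy, OpenCV 4.12 (cv2) and the standard library are available. Lean on these libraries where they do the work, as an engineer would, in place of code of your own. Each camera call takes 0.05 s, during which the arm holds its last target.

TASK

Give the loaded blood-tube centrifuge a short spin by pushing with the closed fingertips, picking nothing up: push its open lid fully shut, then press the raised end of the rocker switch fully down to turn it on, then press the large round key fully down and keep it held down. Your program finishes while still holding the round key down; leave the other two keys unpressed and do not open the lid wider, and leave the vial, cup, tape, jar, bottle and tube rack where they stand.

Things in the scene. Friction and masses are not known exactly. Their poses are not given: they have to be found in the camera images.
- machine: White centrifuge, fixed. Origin on the table; own x away from the robot, y left, z up. Spans own x -155 to 135 mm, y -160 to 160. Front deck, 90 mm high, own x -155 to -70, has five places at own x -115, y -124, -62, 0, 62, 124 mm, holding in any order a rocker switch, round key, bar key, square key (all dark plastic) and a loose vial. Behind it the drum housing, 136 mm high, under the lid.
- lid (a joint): Grey flat lid, 200 mm from rear hinge to free front edge (towards the robot), 318 mm wide, 12 mm thick. Value in rad: 0 fully shut (top level, 148 mm above the table), grows as it opens upward; starts 0.45 to 0.8. It stays where it is left (stiff hinge); a downward push of under 10 N, 100 mm from the hinge, closes it.
- lid_edge (a point): Middle of the lid's free front edge, on its upper face; moves with the lid.
- lid_hinge (a point): Middle of the lid's hinge line, 136 mm above the table, on the lid's underside; fixed to the machine.
- rocker (a joint): Rocker switch: dark plate 60 mm long (machine x), 28 wide, 10 thick, see-sawing about its middle, pivot 106 mm above the table, on a grey foot plate. Value in rad: 0 off (end nearest the machine's front edge raised by 0.16 rad), 0.32 fully on (that end down by 0.16 rad). Stays where it is left; about 2.5 N on the raised half, 20 mm from the pivot, tips it.
- rocker_push (a point): Point on the upper face of the raised half of the rocker switch, 20 mm from the pivot along the plate towards the machine's front edge; moves with the plate: 114 mm above the table when off, about 107.7 mm when fully on.
- round (a joint): The large round key, 36 mm across: dark cap on a grey 68 x 46 mm foot plate, 6 mm thick, on the front deck; its level top is 110 mm above the table when up. Value in m: 0 up, 0.006 fully down. A spring pushes it back up; it takes 1.5 N to start and 5 N fully down.
- round_top (a point): Middle of the top face of this key; moves down with the key. 
- bar (a joint): The long bar key, 38 mm (machine y) by 14 mm, not to be pressed: dark cap on a grey 68 x 46 mm foot plate, 6 mm thick, on the front deck; its level top is 110 mm above the table when up. Value in m: 0 up, 0.006 fully down. A spring pushes it back up; it takes 1.5 N to start and 5 N fully down.
- bar_top (a point): Middle of the top face of this key; moves down with the key. 
- square (a joint): The small square key, 20 x 20 mm, not to be pressed: dark cap on a grey 68 x 46 mm foot plate, 6 mm thick, on the front deck; its level top is 110 mm above the table when up. Value in m: 0 up, 0.006 fully down. A spring pushes it back up; it takes 1.5 N to start and 5 N fully down.
- square_top (a point): Middle of the top face of this key; moves down with the key. 
- vial: Loose amber vial with a white cap, 28 mm across, 45 mm high, standing on one of the five places of the deck. Leave it. Origin: centre of its underside.
- cup: Loose white open plastic cup, 68 mm across, 50 mm high, on the table in front of the machine. Leave it. Origin: centre of its underside.
- tape: Loose roll of paper tape lying flat, 72 mm across, 22 mm high, on the table in front of the machine. Leave it. Origin: centre of its underside.
- jar: Loose white jar with a lid, 60 mm across, 70 mm high, on the table at the machine's left (+y). Leave it. Origin: centre of its underside.
- bottle: Loose white bottle, 52 mm across, 110 mm high, on the table at the machine's left (+y). Leave it. Origin: centre of its underside.
- rack: Loose grey tube rack with capped tubes, 180 x 60 mm, 77 mm high over the caps, on the table at the machine's right (-y). Leave it. Origin: centre of its underside.

How it is judged (in metres and radians):
On the way, in this order (a step that is already met when the one before it is completed fails the run):
1. the lid is pushed shut (value of joint lid below 0.04 rad), for 0.2 s.
2. the rocker switch is on (value of joint lid below 0.04 rad and value of joint rocker above 0.25 rad), for 0.2 s.
3. the round key is pressed down (all of step 2 and value of joint round above 0.0045 m), for 0.3 s.
At the end, for the whole second after the job is handed in: Lid shut (within 0.04 rad), rocker on (beyond 0.25 of 0.32 rad), round key held down (beyond 4.5 of 6 mm), bar and square keys up (less than 2 mm down) (all of step 3 and value of joint each of bar, square below 0.002 m); the arm keeps its last pose, push and grip.
It fails at once if the switch is tipped on while the lid is open (value of joint rocker above 0.16 rad and value of joint lid above 0.06 rad).
It fails at once if the round key is pressed before the switch is on (value of joint round above 0.003 m and value of joint rocker below 0.2 rad).
It fails at once if the bar or the square key is pressed (value of joint any of bar, square above 0.003 m).
It fails at once if the lid is lifted wider open (value of joint lid above 0.95 rad).
It fails at once if the vial, cup, tape, jar, bottle or rack is moved 30 mm, lifted or knocked over (distance of any of vial, cup, tape, jar, bottle, rack from where it was at the start of the episode above 0.03 m or angle between any of vial, cup, tape, jar, bottle, rack's own z axis and vertical above 0.5 rad).
It also fails if it takes over 48 s, if anything falls off the work surface, if the arm or the gripper's body presses on something with over 40 N, if the wrist force passes 120 N, or if a joint passes its speed limit or range.

## Working session

There is one attempt and no reset: what is moved stays moved. The work goes in short steps, Python scripts to look and compute and a shell command to move; the robot and the scene stay as the last step left them, time stands still between calls to the robot, and variables do not carry over. Pictures are saved under pics/ and viewed, and the job is handed in when it is done.

```bash
ls; mkdir -p pics
python3 - <<'E'
from plant import *
import cv2
o=get_obs(); print(o)
for n in ["scene","top","wrist"]:
    c=capture(n); cv2.imwrite(f"pics/{n}0.png",c["frame"][:,:,::-1]); print(n,c["vertical_fov"],c["cx"],c["cy"],c["xyz"],c["rotation"])
    import numpy as np; np.savez(f"{n}0.npz",**c)
E
```

```text
pics
{'time': 0.0, 'joint_positions': array([-1.48400428e+00,  3.42741000e-01,  1.52500828e+00, -9.87362943e-07,
        1.27540346e+00, -1.46005747e-01]), 'dq': array([ 0.00121866,  0.0007181 ,  0.00120676,  0.00198487, -0.00102442,
       -0.00035169]), 'tau': array([ 4.20894594e-04, -4.31240952e+01, -2.44216257e+01,  7.18799606e-02,
        5.60735771e-02, -1.18567600e-04]), 'tool_pos': array([ 121.10083834, -510.42583388,  226.03852889]), 'tcp_rot': array([2.99619209, 1.56923623, 1.65819385]), 'contact_force': array([ 1.04470041, -0.59026778,  0.48640794]), 'moment': array([-0.01868808,  0.01605796,  0.00097009]), 'grip_width': 91.68394873343837}
scene 51.48971998798405 323.80309884529913 242.68754916691424 [505.34683403 738.26601226 895.3152199 ] [-2.40468469  0.01012548 -3.04885647]
top 47.58049970448897 319.1383137439868 236.2074164971712 [435.3267652   34.24831457 992.19910624] [-2.97375887  0.02233793 -1.58152842]
wrist 65.70646984690485 326.15423407355365 245.39943172726953 [ 198.87341487 -492.95514304  383.17779801] [ 2.83991486e+00  1.91246680e-03 -1.33839391e+00]
```

View pics/scene0.png

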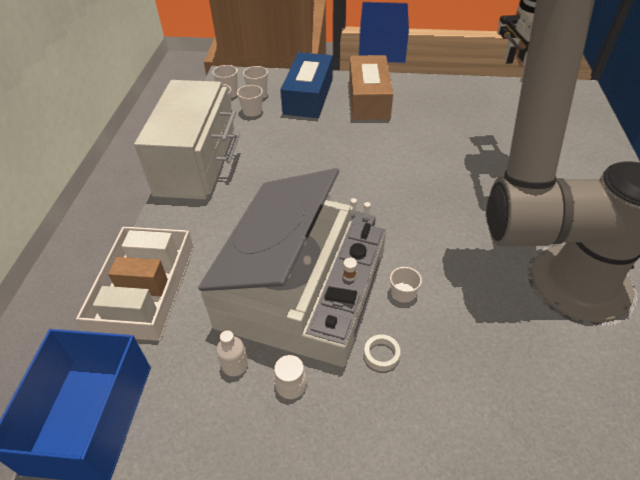

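View pics/top0.png

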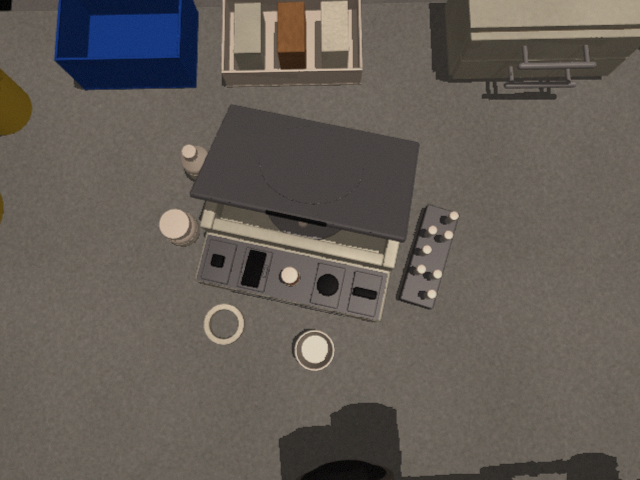

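The top view shows, from left to right, the square key (217,261), rocker (255,269), vial (290,275), round key (328,285) and bar key (365,293). The lid is open and covers (195–418, 107–237). Next I'll turn these pixels into positions.

```bash
cat > h.py <<'E'
import numpy as np, cv2
from scipy.spatial.transform import Rotation as R
def rot(c): return R.from_euler('xyz',c["rotation"]).as_matrix()
def ray(c,u,v,fish=False):
    f=240/np.tan(np.radians(c["vertical_fov"])/2)
    x=np.array([(u-c["cx"])/f,(v-c["cy"])/f])
    if fish:
        th=np.hypot(*x); d=np.array([*(np.sin(th)*x/max(th,1e-9)),np.cos(th)])
    else: d=np.array([*x,1.])
    return rot(c)@d
def onz(c,u,v,z,fish=False):
    d=ray(c,u,v,fish); return c["xyz"]+d*(z-c["xyz"][2])/d[2]
def dep(c,u,v):
    z=np.median(c["z_map"][int(v)-1:int(v)+2,int(u)-1:int(u)+2]); d=ray(c,u,v); return c["xyz"]+d*z
E
python3 - <<'E'
from h import *
np.set_printoptions(precision=1,suppress=True)
c=np.load("top0.npz")
g=c["frame"].astype(int).max(2)
roi=(slice(235,320),slice(195,390))
m=np.zeros(g.shape,np.uint8); m[roi]=(g[roi]<35)*255
n,l,s,ce=cv2.connectedComponentsWithStats(m)
P=[]
for i in range(1,n):
    if s[i,4]>60:
        z=112 if False else 110
        print(s[i],ce[i],onz(c,*ce[i],z),dep(c,*ce[i]))
for nm,u,v in [("lidFL",194,197),("lidFR",406,237),("lidBL",234,107),("lidBR",418,143),("FLcorner",199,283),("FRcorner",382,319)]:
    print(nm,onz(c,u,v,90),[dep(c,u+du,v+dv) for du,dv in ((4,-4),(-4,-4),(4,4),(-4,4))])
print("wrist R",R.from_euler('xyz',[2.99619209, 1.56923623, 1.65819385]).as_matrix())
im=cv2.resize(c["frame"][225:330,180:400,::-1],None,fx=3.6,fy=3.6,interpolation=cv2.INTER_CUBIC);cv2.imwrite("pics/crop0.png",cv2.convertScaleAbs(im,alpha=1.8))
E
```

```text
[241 250  25  37 599] [253.2 268.3] [533.5 160.5 110. ] [533.3 160.2 112. ]
[211 254  14  13 140] [217.3 260.3] [547.4 219.7 110. ] [547.4 219.7 110.1]
[317 274  21  22 334] [326.8 284.3] [505.9  40.8 110. ] [505.9  40.8 109.7]
[353 287  23  12 180] [364.2 292.6] [491.7 -19.4 110. ] [491.7 -19.3 110.3]
lidFL [659.6 266.2  90. ] [array([629.7, 223.7, 233.5]), array([630.3, 235.6, 232.2]), array([674.3, 281.8,  -0.9]), array([674.4, 296.7,  -0.1])]
lidFR [585.  -92.7  90. ] [array([ 607.4, -113.1,   -0.5]), array([567.4, -67.4, 231.1]), array([ 592.5, -112.6,   -1. ]), array([556.1, -67.2, 229.7])]
lidBL [821. 200.  90.] [array([867.2, 208.8,   0.8]), array([867.6, 224.4,   0.4]), array([786.9, 181.7, 153.3]), array([786.1, 194.3, 155.8])]
lidBR [ 748.9 -119.5   90. ] [array([ 788. , -142.7,   -0.1]), array([ 788.8, -127.8,   -1.4]), array([ 772.2, -142. ,   -0.1]), array([ 720.6, -102.1,  152.6])]
FLcorner [512.3 253.7  90. ] [array([518.5, 246.3,  93.8]), array([519.4, 261.6,  85.8]), array([512.4, 267.6,   1.7]), array([512.8, 282.8,  -0.2])]
FRcorner [449.7 -48.5  90. ] [array([458.1, -64.3,  -0.8]), array([456.2, -42.2,  90. ]), array([443.9, -63.9,  -1.6]), array([444.1, -49.5,  -1. ])]
wrist R [[-0.   1.   0.2]
 [ 0.   0.2 -1. ]
 [-1.   0.  -0. ]]
```

View pics/wrist0.png

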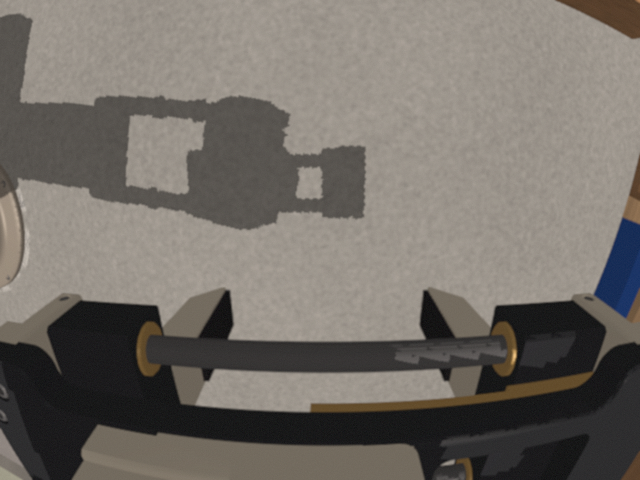

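```bash
cat >> h.py <<'E'
yaw=-0.229
MX=np.array([np.cos(yaw),np.sin(yaw),0]);MY=np.array([-np.sin(yaw),np.cos(yaw),0])
O=np.array([519.6,100.4,0])+115*MX
def M(x,y,z): return O+x*MX+y*MY+np.array([0,0,z])
def own(p): q=np.asarray(p)-O; return np.array([q@MX,q@MY,q[2]])
def delta(p,rotv,target):
    Rt=R.from_euler('xyz',rotv).as_matrix()
    G=np.column_stack([[0,0,-1],np.cross(-MY,[0,0,-1]),-MY])
    return Rt.T@(np.asarray(target)-p)/10, R.from_matrix(Rt.T@G).as_rotvec()
E
python3 - <<'E'
from h import *
from plant import *
np.set_printoptions(precision=2,suppress=True)
c=np.load("top0.npz")
P=np.array([own(dep(c,u,v)) for u in range(225,390,6) for v in range(125,215,6)])
P=P[P[:,2]>140]
A=np.c_[P[:,0],P[:,1],np.ones(len(P))];k=np.linalg.lstsq(A,P[:,2],rcond=None)[0];print(k,"theta",np.arctan(-k[0]),np.abs(A@k-P[:,2]).max(),P.min(0),P.max(0))
for u,v in [(194+2,197-2),(406-2,237-2),(300,214),(236,109),(416,145)]: print(own(dep(c,u,v)))
o=get_obs(); print(O,o["tool_pos"]); Rt=R.from_euler('xyz',o["tcp_rot"]).as_matrix();print(Rt)
print(delta(o["tool_pos"],o["tcp_rot"],M(-15,0,300)))
E
```

```text
[ -0.49  -0.   216.84] theta 0.45744328601309636 9.758726840152377 [ -41.96 -125.99  145.86] [138.62 150.19 234.07]
[-39.07 147.34 232.8 ]
[ -32.8  -155.81  232.21]
[-34.42  -5.43 232.19]
[130.02 144.26 152.  ]
[ 131.14 -154.22  151.39]
[631.6   74.29   0.  ] [ 121.12 -510.55  226.22]
[[-0.    0.97  0.23]
 [ 0.    0.23 -0.97]
 [-1.    0.   -0.  ]]
(array([ -7.32,  61.82, -45.81]), array([ 0.46, -0.  ,  0.  ]))
```

```bash
python3 -m creep '[{"tx":-3,"ty":1,"tz":-1,"gripper":1},{"tx":-5,"ty":4,"tz":-3,"wx":0.05,"gripper":1},{"tx":-7,"ty":7.5,"tz":-5.5,"wx":0.1,"gripper":1},{"tx":-7.3,"ty":11,"tz":-8,"wx":0.15,"gripper":1},{"tx":-7.3,"ty":14.5,"tz":-10.5,"wx":0.22,"gripper":1},{"tx":-7.3,"ty":17,"tz":-13,"wx":0.3,"gripper":1},{"tx":-7.3,"ty":20,"tz":-15,"wx":0.38,"gripper":1},{"tx":-7.3,"ty":22,"tz":-16,"wx":0.46,"gripper":1}]'
python3 - <<'E'
from h import *
from plant import *
o=get_obs();print(o["tool_pos"],own(o["tool_pos"]),delta(o["tool_pos"],o["tcp_rot"],M(-15,0,300)))
E
```

```text
[ 121.12356338 -510.55046591  226.22038376] [-364.38572246 -685.45656592  226.22038376] (array([ -7.31830703,  61.82171997, -45.80570389]), array([ 4.61811601e-01, -1.10939181e-03,  1.00033715e-04]))validation failed for argument at $[0]...
```

```bash
python3 -m creep '[{"tx":-3,"ty":1,"tz":-1,"wx":0,"wy":0,"wz":0,"gripper":1},{"tx":-5,"ty":4,"tz":-3,"wx":0.05,"wy":0,"wz":0,"gripper":1},{"tx":-7,"ty":7.5,"tz":-5.5,"wx":0.1,"wy":0,"wz":0,"gripper":1},{"tx":-7.3,"ty":11,"tz":-8,"wx":0.15,"wy":0,"wz":0,"gripper":1},{"tx":-7.3,"ty":14.5,"tz":-10.5,"wx":0.22,"wy":0,"wz":0,"gripper":1},{"tx":-7.3,"ty":17,"tz":-13,"wx":0.3,"wy":0,"wz":0,"gripper":1},{"tx":-7.3,"ty":20,"tz":-15,"wx":0.38,"wy":0,"wz":0,"gripper":1},{"tx":-7.3,"ty":22,"tz":-16,"wx":0.46,"wy":0,"wz":0,"gripper":1}]'
python3 - <<'E'
from h import *
from plant import *
o=get_obs();print(o["tool_pos"],own(o["tool_pos"]),delta(o["tool_pos"],o["tcp_rot"],M(-15,0,300)))
E
```

```text
time: 0.82
tool_pos: [299.6, -301.2, 300.0]
tcp_rot: [2.572, 1.57, 0.772]
contact_force: [0.5, 0.0, 0.1]
grip_width: 43.1
[ 299.57446019 -301.16733311  299.9524165 ] [-238.1242401  -441.03059156  299.9524165 ] (array([ 4.19685681e-02,  2.22912220e+01, -4.41137595e+01]), array([-0.00048046, -0.00080023, -0.00051252]))
```

```bash
python3 -m creep '[{"tx":0,"ty":1,"tz":-2,"wx":0,"wy":0,"wz":0,"gripper":1},{"tx":0,"ty":2.5,"tz":-5.5,"wx":0,"wy":0,"wz":0,"gripper":1},{"tx":0,"ty":4.2,"tz":-9,"wx":0,"wy":0,"wz":0,"gripper":1},{"tx":0,"ty":6,"tz":-12.5,"wx":0,"wy":0,"wz":0,"gripper":1},{"tx":0,"ty":8,"tz":-16,"wx":0,"wy":0,"wz":0,"gripper":1},{"tx":0,"ty":10,"tz":-19.5,"wx":0,"wy":0,"wz":0,"gripper":1},{"tx":0,"ty":12,"tz":-23,"wx":0,"wy":0,"wz":0,"gripper":1},{"tx":0,"ty":13.5,"tz":-26,"wx":0,"wy":0,"wz":0,"gripper":1}]'
python3 -m creep '[{"tx":0,"ty":1.8,"tz":-3.5,"wx":0,"wy":0,"wz":0,"gripper":1},{"tx":0,"ty":3.6,"tz":-7,"wx":0,"wy":0,"wz":0,"gripper":1},{"tx":0,"ty":5.4,"tz":-10.5,"wx":0,"wy":0,"wz":0,"gripper":1},{"tx":0,"ty":7,"tz":-14,"wx":0,"wy":0,"wz":0,"gripper":1},{"tx":0,"ty":8.3,"tz":-17,"wx":0,"wy":0,"wz":0,"gripper":1},{"tx":0,"ty":8.8,"tz":-18.1,"wx":0,"wy":0,"wz":0,"gripper":1},{"tx":0,"ty":8.8,"tz":-18.1,"wx":0,"wy":0,"wz":0,"gripper":1},{"tx":0,"ty":8.8,"tz":-18.1,"wx":0,"wy":0,"wz":0,"gripper":1}]'
cat > st.py <<'E'
from h import *
from plant import *
import sys
np.set_printoptions(precision=2,suppress=True)
o=get_obs();print(o["time"],"own",own(o["tool_pos"]),"F",o["contact_force"],"w",o["grip_width"])
if len(sys.argv)>1: print(delta(o["tool_pos"],o["tcp_rot"],M(*map(float,sys.argv[1:4]))))
E
python3 st.py -15 0 300
```

```text
time: 1.48
tool_pos: [489.8, -79.2, 299.5]
tcp_rot: [-3.101, 1.571, 1.386]
contact_force: [1.6, -0.9, 0.1]
grip_width: 0.3
time: 2.15
tool_pos: [614.7, 75.3, 298.8]
tcp_rot: [-1.042, 1.569, -2.838]
contact_force: [-0.4, 0.9, -0.1]
grip_width: 0.1
2.15 own [-16.71  -2.83 298.76] F [-0.36  0.91 -0.11] w 0.13195139452155946
(array([-0.12,  0.17, -0.28]), array([0., 0., 0.]))
```

Run:
```python
from h import *
from plant import *
for n in ["wrist","scene"]:
    c=capture(n); cv2.imwrite(f"pics/{n}1.png",c["frame"][:,:,::-1])
```

```text
(no output)
```

View pics/scene1.png

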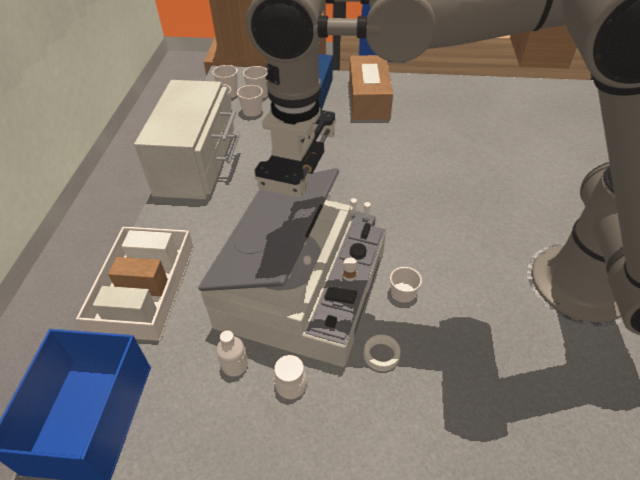

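View pics/wrist1.png

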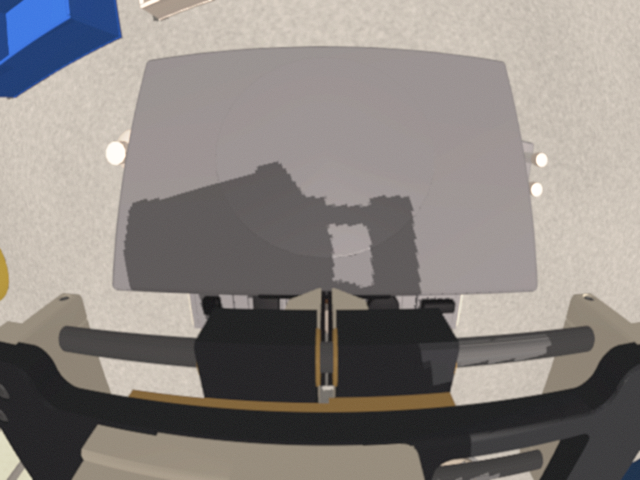

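The gripper is over the middle of the lid's front part, with the fingers closed at (325,290) in the wrist view and the lid edge at row 290. Next I'll push down.

```bash
python3 -m creep '[{"tx":2.5,"ty":0.2,"tz":-0.2,"wx":0,"wy":0,"wz":0,"gripper":1},{"tx":4.5,"ty":0.2,"tz":-0.2,"wx":0,"wy":0,"wz":0,"gripper":1},{"tx":6,"ty":0.2,"tz":-0.2,"wx":0,"wy":0,"wz":0,"gripper":1},{"tx":7,"ty":0.2,"tz":-0.2,"wx":0,"wy":0,"wz":0,"gripper":1},{"tx":7.7,"ty":0.2,"tz":-0.2,"wx":0,"wy":0,"wz":0,"gripper":1},{"tx":8.4,"ty":0.2,"tz":-0.2,"wx":0,"wy":0,"wz":0,"gripper":1},{"tx":9.1,"ty":0.2,"tz":-0.2,"wx":0,"wy":0,"wz":0,"gripper":1},{"tx":9.8,"ty":0.2,"tz":-0.2,"wx":0,"wy":0,"wz":0,"gripper":1}]'
python3 st.py -15 0 147
```

```text
time: 2.92
tool_pos: [617.7, 76.3, 202.1]
tcp_rot: [1.738, 1.569, -0.06]
contact_force: [-1.1, -0.0, 2.2]
grip_width: 0.5
2.9167 own [-14.02  -1.23 202.11] F [-1.1  -0.03  2.18] w 0.5353497249185718
(array([ 5.51, -0.11, -0.12]), array([ 0., -0., -0.]))
```

```bash
python3 -m creep '[{"tx":0.8,"ty":0,"tz":0,"wx":0,"wy":0,"wz":0,"gripper":1},{"tx":1.6,"ty":0,"tz":0,"wx":0,"wy":0,"wz":0,"gripper":1},{"tx":2.4,"ty":0,"tz":0,"wx":0,"wy":0,"wz":0,"gripper":1},{"tx":3.2,"ty":0,"tz":0,"wx":0,"wy":0,"wz":0,"gripper":1},{"tx":3.9,"ty":0,"tz":0,"wx":0,"wy":0,"wz":0,"gripper":1},{"tx":4.5,"ty":0,"tz":0,"wx":0,"wy":0,"wz":0,"gripper":1},{"tx":4.9,"ty":0,"tz":0,"wx":0,"wy":0,"wz":0,"gripper":1},{"tx":5.1,"ty":0,"tz":0,"wx":0,"wy":0,"wz":0,"gripper":1}]'
python3 st.py -15 0 147
```

```text
time: 3.58
tool_pos: [617.0, 76.6, 149.8]
tcp_rot: [-1.294, 1.57, -3.092]
contact_force: [-0.6, -0.4, 1.2]
grip_width: 0.7
3.5833 own [-14.71  -1.11 149.83] F [-0.62 -0.42  1.19] w 0.7041269760782646
(array([ 0.28, -0.03, -0.11]), array([0., 0., 0.]))
```

```bash
python3 -m creep '[{"tx":0.1,"ty":0,"tz":0,"wx":0,"wy":0,"wz":0,"gripper":1},{"tx":0.2,"ty":0,"tz":0,"wx":0,"wy":0,"wz":0,"gripper":1},{"tx":0.3,"ty":0,"tz":0,"wx":0,"wy":0,"wz":0,"gripper":1},{"tx":0.4,"ty":0,"tz":0,"wx":0,"wy":0,"wz":0,"gripper":1},{"tx":0.4,"ty":0,"tz":0,"wx":0,"wy":0,"wz":0,"gripper":1}]'
python3 st.py -15 0 147
python3 - <<'E'
from h import *
from plant import *
c=capture("scene"); cv2.imwrite("pics/scene2.png",c["frame"][:,:,::-1])
E
```

```text
time: 4.0
tool_pos: [617.5, 76.5, 148.2]
tcp_rot: [1.654, 1.569, -0.144]
contact_force: [-4.1, -0.0, 7.8]
grip_width: 0.3
4.0 own [-14.2   -1.08 148.19] F [-4.12 -0.03  7.82] w 0.3184415259331368
(array([ 0.12, -0.08, -0.11]), array([ 0., -0., -0.]))
```

View pics/scene2.png

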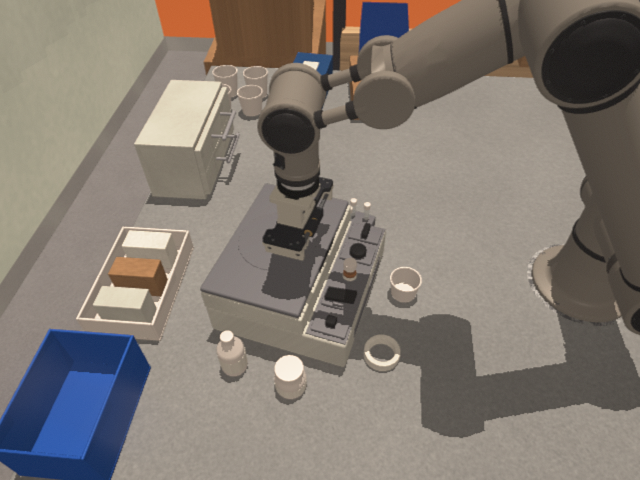

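The lid looks flush on the housing (gripper at (290,245)), and the tip is at 148 mm with the force rising. I'll press a little more firmly, then lift off and check.

```bash
python3 -m creep '[{"tx":0.2,"ty":0,"tz":0,"wx":0,"wy":0,"wz":0,"gripper":1},{"tx":0.3,"ty":0,"tz":0,"wx":0,"wy":0,"wz":0,"gripper":1},{"tx":0.3,"ty":0,"tz":0,"wx":0,"wy":0,"wz":0,"gripper":1},{"tx":0.3,"ty":0,"tz":0,"wx":0,"wy":0,"wz":0,"gripper":1}]'
python3 -m creep '[{"tx":-1,"ty":0,"tz":0,"wx":0,"wy":0,"wz":0,"gripper":1},{"tx":-3.5,"ty":0,"tz":0,"wx":0,"wy":0,"wz":0,"gripper":1},{"tx":-5,"ty":0,"tz":0,"wx":0,"wy":0,"wz":0,"gripper":1},{"tx":-5,"ty":0,"tz":0,"wx":0,"wy":0,"wz":0,"gripper":1},{"tx":-5,"ty":0,"tz":0,"wx":0,"wy":0,"wz":0,"gripper":1}]'
python3 st.py -139 62 195
python3 - <<'E'
from h import *
from plant import *
np.set_printoptions(precision=1,suppress=True)
c=capture("scene"); cv2.imwrite("pics/scene3.png",c["frame"][:,:,::-1])
for u,v in [(215,275),(290,298),(240,250),(250,215),(330,225),(295,290)]: print(own(dep(c,u,v)))
g=c["frame"].astype(int).max(2)
m=np.zeros(g.shape,np.uint8); r=(slice(215,335),slice(300,390)); m[r]=(g[r]<38)*255
n,l,s,ce=cv2.connectedComponentsWithStats(m)
for i in range(1,n):
    if s[i,4]>40: print(s[i],ce[i],own(onz(c,*ce[i],110)),own(dep(c,*ce[i])))
E
```

```text
time: 4.38
tool_pos: [617.6, 76.5, 148.0]
tcp_rot: [1.693, 1.567, -0.105]
contact_force: [-8.3, -0.4, 22.3]
grip_width: 0.4
time: 4.8
tool_pos: [617.8, 76.5, 194.3]
tcp_rot: [1.747, 1.569, -0.051]
contact_force: [-0.7, -0.3, -1.2]
grip_width: 0.2
4.8 own [-13.9   -1.01 194.32] F [-0.7  -0.28 -1.21] w 0.2287830112817114
(array([ -0.09, -12.5 ,  -6.32]), array([ 0., -0., -0.]))
[119.7 121.5 149.1]
[-36.4 127.1 148.5]
[101.   48.5 149.3]
[123.6 -50.4 148. ]
[-48.6 -74.3 148.2]
[-38.7 107.  148.3]
[326 291  30  12 101] [346.6 297.2] [-127.9   66.1  110. ] [-128.4   68.   112.7]
```

View pics/scene3.png

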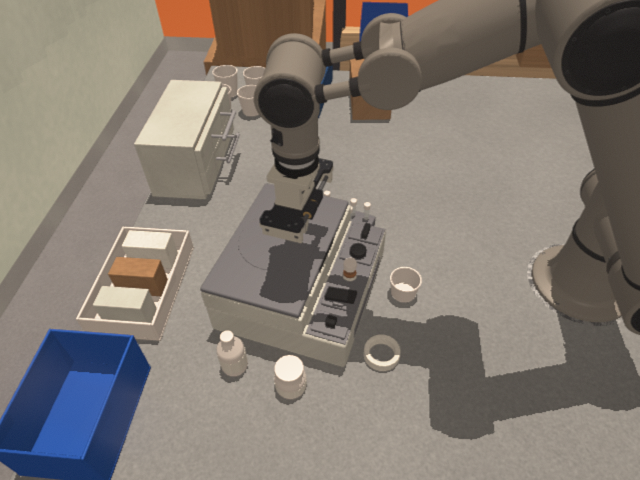

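The lid is shut: its top reads 148–149 mm at every sampled point. Next is the rocker, at (341,296) in the picture.

```bash
python3 -m creep '[{"tx":0,"ty":-2,"tz":-1,"wx":0,"wy":0,"wz":0,"gripper":1},{"tx":0,"ty":-5,"tz":-2.5,"wx":0,"wy":0,"wz":0,"gripper":1},{"tx":0,"ty":-8,"tz":-4,"wx":0,"wy":0,"wz":0,"gripper":1},{"tx":0,"ty":-11,"tz":-5.5,"wx":0,"wy":0,"wz":0,"gripper":1},{"tx":0,"ty":-12.5,"tz":-6.3,"wx":0,"wy":0,"wz":0,"gripper":1},{"tx":2,"ty":-12.5,"tz":-6.3,"wx":0,"wy":0,"wz":0,"gripper":1},{"tx":5,"ty":-12.5,"tz":-6.3,"wx":0,"wy":0,"wz":0,"gripper":1},{"tx":6,"ty":-12.5,"tz":-6.3,"wx":0,"wy":0,"wz":0,"gripper":1}]'
python3 st.py -139 62 108
python3 - <<'E'
from h import *
from plant import *
for n in ["wrist","scene"]:
    c=capture(n); cv2.imwrite(f"pics/{n}4.png",cv2.resize(c["frame"][200:360,260:460,::-1],None,fx=3.5,fy=3.5) if n=="scene" else c["frame"][:,:,::-1])
E
```

```text
time: 5.52
tool_pos: [507.5, 165.8, 129.8]
tcp_rot: [-1.116, 1.565, -2.914]
contact_force: [-0.8, -0.4, -0.3]
grip_width: 0.0
5.5167 own [-141.64   60.96  129.81] F [-0.84 -0.39 -0.32] w 0.04138762513980368
(array([ 2.18,  0.28, -0.11]), array([0.  , 0.  , 0.01]))
```

View pics/scene4.png

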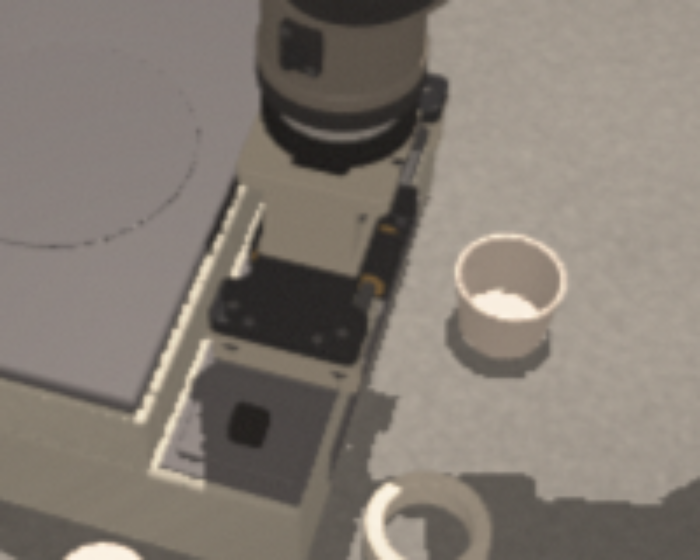

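View pics/wrist4.png

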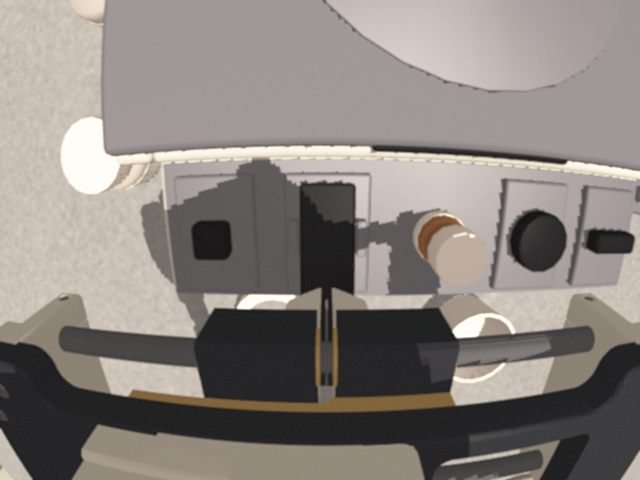

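In the wrist view the rocker is in line with the fingers: rocker at column 327, fingers at column 325. I'll check that the arm has settled before pressing.

```bash
python3 st.py -139 62 107
```

```text
5.6167 own [-140.88   60.86  131.08] F [-0.3   0.12  0.01] w 0.36262531655058117
(array([ 2.41,  0.2 , -0.12]), array([0.  , 0.  , 0.01]))
```

```bash
python3 -m creep '[{"tx":0.5,"ty":0.2,"tz":-0.1,"wx":0,"wy":0,"wz":0,"gripper":1},{"tx":1.0,"ty":0.2,"tz":-0.1,"wx":0,"wy":0,"wz":0,"gripper":1},{"tx":1.4,"ty":0.2,"tz":-0.1,"wx":0,"wy":0,"wz":0,"gripper":1},{"tx":1.7,"ty":0.2,"tz":-0.1,"wx":0,"wy":0,"wz":0,"gripper":1},{"tx":2.0,"ty":0.2,"tz":-0.1,"wx":0,"wy":0,"wz":0,"gripper":1},{"tx":2.2,"ty":0.2,"tz":-0.1,"wx":0,"wy":0,"wz":0,"gripper":1},{"tx":2.4,"ty":0.2,"tz":-0.1,"wx":0,"wy":0,"wz":0,"gripper":1},{"tx":2.4,"ty":0.2,"tz":-0.1,"wx":0,"wy":0,"wz":0,"gripper":1}]'
python3 st.py -139 62 107
```

```text
time: 6.28
tool_pos: [511.6, 166.7, 109.6]
tcp_rot: [-1.29, 1.57, -3.088]
contact_force: [-1.2, 0.0, 1.0]
grip_width: 0.6
6.2833 own [-137.82   62.72  109.63] F [-1.19  0.02  1.  ] w 0.5761200815529791
(array([ 0.26, -0.12,  0.07]), array([0., 0., 0.]))
```

```bash
python3 -m creep '[{"tx":0.1,"ty":0,"tz":0,"wx":0,"wy":0,"wz":0,"gripper":1},{"tx":0.2,"ty":0,"tz":0,"wx":0,"wy":0,"wz":0,"gripper":1},{"tx":0.3,"ty":0,"tz":0,"wx":0,"wy":0,"wz":0,"gripper":1},{"tx":0.4,"ty":0,"tz":0,"wx":0,"wy":0,"wz":0,"gripper":1},{"tx":0.4,"ty":0,"tz":0,"wx":0,"wy":0,"wz":0,"gripper":1}]'
python3 st.py -139 62 107
```

```text
time: 6.7
tool_pos: [511.8, 166.7, 108.3]
tcp_rot: [1.874, 1.569, 0.076]
contact_force: [-8.6, -0.4, 21.6]
grip_width: 0.5
6.7 own [-137.65   62.82  108.29] F [-8.63 -0.44 21.55] w 0.535308007258465
(array([ 0.13, -0.14,  0.08]), array([ 0., -0., -0.]))
```

There's a firm stop at 108.3 mm (21 N), close to the 108.6 mm expected for fully on. I'll lift off and check.

```bash
python3 -m creep '[{"tx":-1,"ty":0,"tz":0,"wx":0,"wy":0,"wz":0,"gripper":1},{"tx":-4,"ty":0,"tz":0,"wx":0,"wy":0,"wz":0,"gripper":1},{"tx":-7,"ty":0,"tz":0,"wx":0,"wy":0,"wz":0,"gripper":1},{"tx":-7,"ty":0,"tz":2,"wx":0,"wy":0,"wz":0,"gripper":1},{"tx":-7,"ty":0.8,"tz":5,"wx":0,"wy":0,"wz":0,"gripper":1},{"tx":-7,"ty":1.5,"tz":8,"wx":0,"wy":0,"wz":0,"gripper":1},{"tx":-7,"ty":2.2,"tz":11,"wx":0,"wy":0,"wz":0,"gripper":1},{"tx":-7,"ty":2.3,"tz":12.5,"wx":0,"wy":0,"wz":0,"gripper":1}]'
python3 -m creep '[{"tx":0,"ty":0,"tz":0,"wx":0,"wy":0,"wz":0,"gripper":1}]'
python3 st.py -115 -62 120
python3 - <<'E'
from h import *
from plant import *
np.set_printoptions(precision=1,suppress=True)
for n in ["wrist","scene"]:
    c=capture(n); cv2.imwrite(f"pics/{n}5.png",cv2.resize(c["frame"][200:360,260:460,::-1],None,fx=3.5,fy=3.5) if n=="scene" else c["frame"][:,:,::-1])
for u,v in [(331,294),(337,295),(343,296),(349,297),(353,298),(330,322)]: print(own(dep(c,u,v)))
E
```

```text
time: 7.37
tool_pos: [506.7, 36.6, 175.9]
tcp_rot: [1.042, 1.569, -0.758]
contact_force: [0.7, 0.2, 0.3]
grip_width: 0.4
time: 7.45
tool_pos: [506.3, 36.7, 175.8]
tcp_rot: [0.727, 1.569, -1.075]
contact_force: [-0.8, 0.4, 0.9]
grip_width: 0.4
7.45 own [-113.46  -65.08  175.78] F [-0.84  0.39  0.94] w 0.4093591489813188
(array([ 5.58, -0.16, -0.31]), array([-0.,  0., -0.]))
[-97.7  70.9 114. ]
[-109.    68.   111.7]
[-120.5   65.8  110.5]
[-131.8   62.7  107.9]
[-139.6   61.8  106.7]
[-114.5  129.2  108.7]
```

View pics/scene5.png

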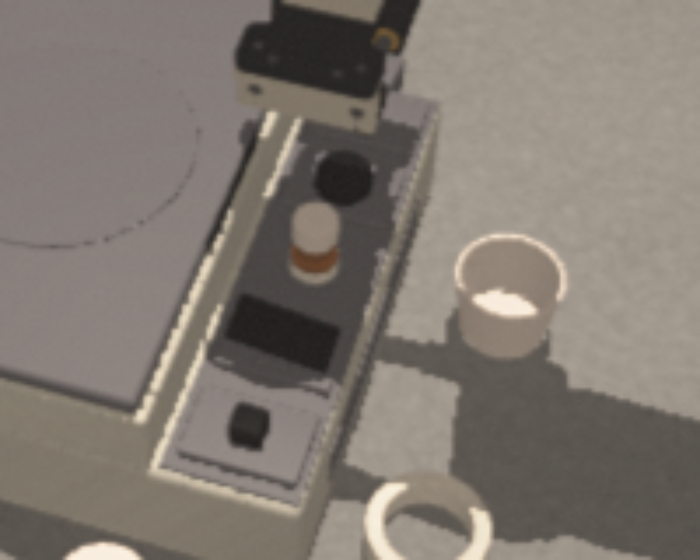

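View pics/wrist5.png

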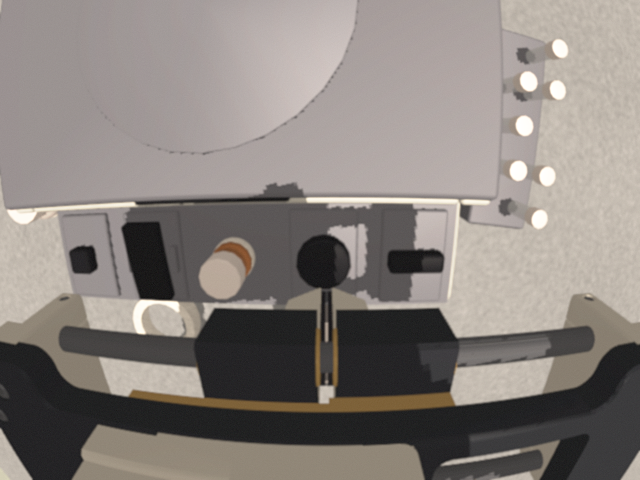

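The rocker is on: it slopes 0.17 rad with the front end down. The round key, at (323,262) in the wrist view, lies below the closed fingers (column 325). Next I'll press it.

```bash
python3 -m creep '[{"tx":1.5,"ty":-0.1,"tz":-0.2,"wx":0,"wy":0,"wz":0,"gripper":1},{"tx":3.0,"ty":-0.1,"tz":-0.2,"wx":0,"wy":0,"wz":0,"gripper":1},{"tx":4.5,"ty":-0.1,"tz":-0.2,"wx":0,"wy":0,"wz":0,"gripper":1},{"tx":5.5,"ty":-0.1,"tz":-0.2,"wx":0,"wy":0,"wz":0,"gripper":1},{"tx":6.2,"ty":-0.1,"tz":-0.2,"wx":0,"wy":0,"wz":0,"gripper":1},{"tx":6.6,"ty":-0.1,"tz":-0.2,"wx":0,"wy":0,"wz":0,"gripper":1},{"tx":7.0,"ty":-0.1,"tz":-0.2,"wx":0,"wy":0,"wz":0,"gripper":1},{"tx":7.0,"ty":-0.1,"tz":-0.2,"wx":0,"wy":0,"wz":0,"gripper":1}]'
python3 st.py -115 -62 103
```

```text
time: 8.22
tool_pos: [505.7, 42.3, 105.7]
tcp_rot: [-3.055, 1.57, 1.43]
contact_force: [-1.8, 1.6, 3.8]
grip_width: 0.9
8.2167 own [-115.38  -59.7   105.7 ] F [-1.81  1.63  3.78] w 0.8775592566468793
(array([0.27, 0.04, 0.23]), array([ 0., -0.,  0.]))
```

```bash
python3 -m creep '[{"tx":0.1,"ty":0,"tz":0,"wx":0,"wy":0,"wz":0,"gripper":1},{"tx":0.2,"ty":0,"tz":0,"wx":0,"wy":0,"wz":0,"gripper":1},{"tx":0.3,"ty":0,"tz":0,"wx":0,"wy":0,"wz":0,"gripper":1},{"tx":0.4,"ty":0,"tz":0,"wx":0,"wy":0,"wz":0,"gripper":1},{"tx":0.4,"ty":0,"tz":0,"wx":0,"wy":0,"wz":0,"gripper":1},{"tx":0.4,"ty":0,"tz":0,"wx":0,"wy":0,"wz":0,"gripper":1},{"tx":0.4,"ty":0,"tz":0,"wx":0,"wy":0,"wz":0,"gripper":1},{"tx":0.4,"ty":0,"tz":0,"wx":0,"wy":0,"wz":0,"gripper":1}]'
python3 st.py -115 -62 103
python3 - <<'E'
from h import *
from plant import *
for n in ["wrist","scene"]:
    c=capture(n); cv2.imwrite(f"pics/{n}6.png",cv2.resize(c["frame"][160:360,220:460,::-1],None,fx=3,fy=3) if n=="scene" else c["frame"][:,:,::-1])
E
```

```text
time: 8.88
tool_pos: [506.1, 42.0, 103.9]
tcp_rot: [1.874, 1.568, 0.076]
contact_force: [-6.2, 2.6, 18.3]
grip_width: 0.4
8.8833 own [-114.92  -59.91  103.94] F [-6.19  2.6  18.25] w 0.37102320099952585
(array([ 0.09, -0.01,  0.21]), array([ 0., -0., -0.]))
```

View pics/scene6.png

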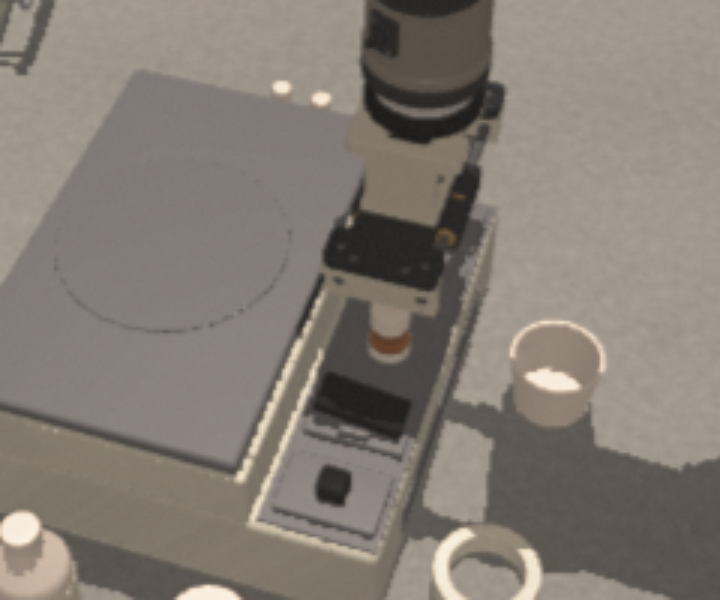

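View pics/wrist6.png

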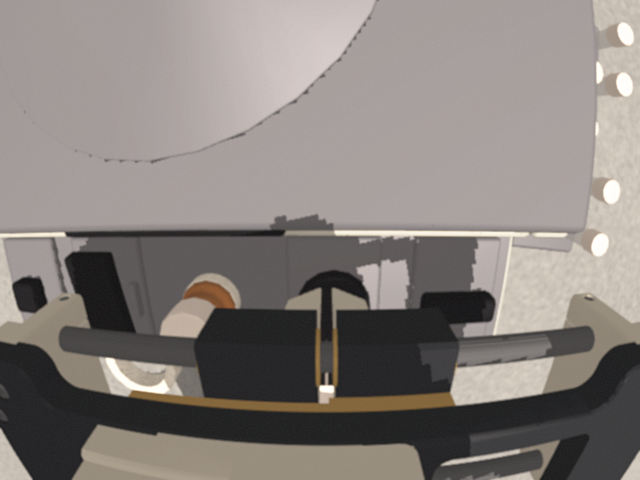

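The fingers sit on the round key at (330,290), with the tip at 103.9 mm and 18 N, so the key is on its stop. The lid is shut, the rocker is on, and the vial, cup and tape are undisturbed. Handing in.

```bash
python3 st.py; python3 -c "
from plant import *
close_job()"
```

```text
8.9833 own [-114.91  -59.91  103.98] F [-6.07  2.   19.91] w 0.320107255977202
the job is handed in; nothing more can be done
```

I pushed the lid shut, tipped the rocker on, and pressed the round key. I handed the job in at about 9 s with the round key still held down; no verdict was reported.

The last checks, all consistent:
- **Lid:** its top read 148–149 mm at six points after the push, so it is level. It still looked flush in the final picture.
- **Rocker:** the fingertips met a firm stop at 108.3 mm, and the depth map showed it sloping about 0.17 rad with the front end down.
- **Round key:** the fingertips were at 104.0 mm with about 20 N, which matches the key being 6 mm down.
- **Other objects:** the bar and square keys were not touched. The vial, cup and tape stood where they were in the final views. I did not measure the jar, bottle or rack again, but nothing came near them.

One call failed: the first move was refused because rows need every field filled in. Nothing moved and no time passed. No checks failed or disagreed.

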